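# Move the locking clamp to the next glued card stand

### The arm

A 7-joint arm with a two-finger parallel gripper is mounted at the origin on the work surface; the furniture and walls round the work are solid. World frame = base frame: x ahead of the robot, y to its left, z up, the work surface at z = 0. Lengths are in m, angles in rad, forces in N, time in s.
With the tool pointing down it reaches from about 0.4 to 0.925 m from the base axis. Payload 5.6 kg.
Tool frame: the origin (TCP) lies midway between the tips of the shut fingers; the grasp point (between the pads) lies 19 mm behind it (env.grip_depth is the distance from the TCP to the grasp point, in m); z points along the fingers, x is the direction in which the jaws open and shut, and the axes are right-handed (so a half turn about z gives the same grasp; the last joint's range is limited). The gripper opens to 85 mm and grips with 20 to 120 N. Pads are 22 mm wide; open, the fingers measure 114 mm over their backs; the gripper's body (76 mm by 85 mm) begins 54 mm behind the grasp point. The pads swing forward as they close: fully open they stand 13 mm farther back than shut.
Start: joints at [-1.285, 0.468, -0.012, 1.603, 0.006, 1.071, -0.056], TCP at [0.21, 0.615, 0.231] pointing down, gripper open.
Joint ranges: [-2.53, 2.53], [-0.31, 2.02], [-1.57, 1.55], [0.28, 2.44], [-1.29, 4.43], [0.15, 1.84], [-2.92, 2.92]. Speed limits (rad/s): [2.57, 2.57, 3.14, 3.14, 3.14, 3.14, 3.14].

### API

Orientations are given as a rotation vector (axis times angle).
In Python, from cell import env, optics gives the robot as it stands.
- The arm moves only by the tool jog_arm, never from a script. Its argument "deltas" is a list of rows, each a list of 2 entries, a list of its own where there are three numbers: the shift along the tool's x, y, z in mm, then the turn about the tool's z in degrees. In form: [[[dx, dy, dz], yaw], ...]. A call has exactly 5 rows; each row is the pose to reach, as a shift and turn from the pose commanded when the call began, along the tool's axes at that moment; what a row does not reach only later rows make up. A row lasts 1/8 s, in which the tool goes at most 62.5 mm and 10.7 degrees, less where a joint would pass 70% of its speed; a pose out of reach is approached as far as the arm can. A call with a gripper value outside its range is refused whole. "grip" is the closure in counts, from 0 (fully open) to 255 (shut), set as the call begins (left out, the last holds). The fingers move at their own pace and stop on an object; "newtons" is the grip in N (left out, the last holds). Time passes only in rows, so rows that repeat a pose let the fingers close, or fill a call up. It gives the time, the measured TCP pose, the force and the opening at its end, in the units of the state.
- env.observe(): the state, without advancing time (a new reading comes with each control period).
- optics.camera(name): name is "side" or "top" or "wrist"; returns the picture (480x640x3 uint8, red, green, blue); there is no depth.
- optics.camera_model(name): a dict with "K" (3x3 intrinsics, pixels), "T" (4x4, takes a point from camera to world coordinates). Camera axes: x right, y up, looking along -z (the intrinsics and any distortion apply to the point x, -y, -z); pixel columns grow to the right and rows downward; lengths in m; the calibration is good to about 2 mm. A picture is of the moment at which its call begins: read the wrist's pose just before it. camera_model takes no time and is no camera call; for the wrist camera it gives the pose at the moment of the call.
- env.hand_in(): hands the job in, once; it reports no verdict.
The state is a dict: "t": time; "joint_positions": joint angles; "joint_velocities": joint speeds; "tau": joint torques, N m; "position": TCP position; "ee_rot": TCP orientation; "wrist_force": force on the tool from outside, world axes, zero at the start; "wrist_torque": the same for the moment, N m; "gripper_width": opening from 0.0 (shut) to 1.0 (fully open).
Only numpy, scipy, OpenCV 4.12 (cv2) and the standard library are available. Lean on these libraries where they do the work, as an engineer would, in place of code of your own. Each camera call takes 0.05 s, during which the arm holds its last target.

### The job

The glue of the wooden card stand held in the locking clamp has set: pinch the clamp's release lever so that it springs open, take the clamp off, and lay it flat with its jaws round the other, freshly glued stand, squeezing its handles until they lock so that it grips the two boards together. Leave both stands standing upright about where they are, and do not push the other things about.

Things in the scene. Friction and masses are not known exactly. Their poses are not given: they have to be found in the camera images.
- stand_set: the wooden card stand that the clamp holds at the start (its glue has set): two boards glued face to face, together 96 mm long (own x), 36 mm thick (own y), 62 mm high; the board on the +y side is 46 mm high with a 6 mm card slot behind its top edge. Loose, 0.24 kg. Origin at the centre of its underside, z up
- stand_fresh: the other wooden card stand, freshly glued, standing free: same shape, size and frame (96 x 36 x 62 mm, boards to be pressed together along own y). Own x points roughly away from the robot (yaw 0 to 0.3 rad), so its near end is the -x end. Origin at the centre of its underside
- clamp_mid (a point): centre of the housing of the locking clamp, a steel tool 213 mm long, 33 mm high, lying flat (0.5 kg, balanced here; this point is then 15 mm up). Clamp frame: x from handles to jaws, y across, z up; its hinges are upright. The housing is a solid block, x -31 to 30, y -20 to 20 mm from here: pick the clamp up by it, across y. The fixed handle runs back to x = -121 at y = -22 to -10
- clamp_mouth (a point): midpoint between the shut jaw pads, 80 mm ahead of clamp_mid and 1 mm higher; same axes. Jaws run from x = -50 (housing front) to 12 mm from here. Pads: 22 mm long, 6 to 26 mm above the table. Fixed jaw: pad face at y = -18, its outside at y = -34. Swinging jaw (+y): face at y = 18 when shut on a 36 mm part, slanting from 29 to 34 when open, its outside then at 49
- clamp_jaw: the swinging jaw of the clamp, on the clamp's +y side; origin on its hinge; driven by the moving handle through a toggle, with some spring in it
- handle_grip (a point): middle of the moving handle (44 mm long, 12 thick, 26 high, on the +y side), 64 mm behind clamp_mid, 15 mm above the table: squeeze here towards the fixed handle. Here the handles measure 40 mm over their outsides when locked, about 60 when open; with a part in the jaws it takes about 15 to 20 N to squeeze them over centre, until they snap against the stop
- lever_pad (a point): centre of the release lever's paddle (24 mm long, 23 high, 6 thick), just behind the moving handle's end and beside the fixed handle's rear end; 101 mm behind clamp_mid, at y = 8 from its axis, 15 mm up. Pinched with the fixed handle (33 mm over both outsides, down to about 22; 10 N) it drives the moving handle back over centre and the clamp springs open; it returns when let go
- clamp_handle (a joint): angle of the moving handle: 0 locked against its stop, dead centre at 0.08, 0.47 fully open. Past dead centre it stays locked (with nothing in the jaws too); before dead centre a spring in the jaw opens it
- clamp_lever (a joint): angle of the release lever: 0 at rest, 0.26 pinched fully
- cup: handleless terracotta cup, 77 mm wide, 74 mm high, between the two stands' places: a bystander. Origin at the centre of its underside
- tumbler: tall tumbler with a lattice pattern, 70 mm wide, 182 mm high, at the back: a bystander. Origin at the centre of its underside
- glue_bottle: small white glue bottle, 42 mm wide, 95 mm high, at the back: a bystander. Origin at the centre of its underside

How it is judged:
On the way, in this order (a step that is already met when the one before it is completed fails the run):
1. the release lever has been pinched and the clamp has sprung open, with the first stand still in its place (value of joint clamp_handle above 0.2 rad and distance of stand_set from where it was at the start of the episode below 0.06 m), for 0.2 s.
2. the clamp has been taken off the first stand (horizontal distance between clamp_mouth and stand_set above 0.12 m and contact force between clamp_jaw and stand_set below 0.5 N), for 0.1 s.
At the end, for the whole second after the job is handed in: handle locked (within 0.03 rad of its stop), its jaw pressing on the fresh stand with over 6 N, mid-pad point within 12 mm of the stand's middle plane, 45 mm of its centre lengthwise, under 40 mm high; both stands upright (0.15 rad), on the table, at rest, within 80 mm of their start (value of joint clamp_handle below 0.03 rad and contact force between clamp_jaw and stand_fresh above 6 N and x of clamp_mouth in the frame of stand_fresh between -0.045 and 0.045 m and y of clamp_mouth in the frame of stand_fresh between -0.012 and 0.012 m and z of clamp_mouth in the frame of stand_fresh below 0.04 m and angle between each of stand_fresh, stand_set's own z axis and vertical below 0.15 rad and height (world z) of stand_fresh between -0.01 and 0.01 m and height (world z) of stand_set above -0.01 m and distance of each of stand_fresh, stand_set from where it was at the start of the episode below 0.08 m and linear speed of each of stand_fresh, stand_set below 0.02 m/s); the robot touches nothing.
It fails at once if a stand is tipped over (angle between any of stand_fresh, stand_set's own z axis and vertical above 0.6 rad).
It fails at once if the cup, the tumbler or the glue bottle is pushed more than 60 mm or knocked over (distance of any of cup, tumbler, glue_bottle from where it was at the start of the episode above 0.06 m or angle between any of cup, tumbler, glue_bottle's own z axis and vertical above 0.6 rad).
It also fails if it takes over 58 s, if anything falls off the work surface, if the arm or the gripper's body presses on something with over 40 N, if the wrist force passes 120 N, or if a joint passes its speed limit or range.

## Working session

There is one attempt and no reset: what is moved stays moved. The work goes in short steps, Python scripts to look and compute and a tool call to move; the robot and the scene stay as the last step left them, time stands still between calls to the robot, and variables do not carry over. Pictures are saved under pics/ and viewed, and the job is handed in when it is done.

Besides the shell and the picture viewer there is one more tool, called as a command line: name --argument value ..., lists and objects as JSON in quotes. jog_arm: Moves the arm, as the interface text tells. Its arguments: {"type":"object","properties":{"deltas":{"type":"array","items":{"type":"array"}},"grip":{"type":"number"},"newtons":{"type":"number"}},"required":["deltas"]}

```bash
ls; mkdir -p pics
python3 - <<'E'
from cell import env, optics
import cv2
s=env.observe(); print(s['t'],s['position'],s['ee_rot'],s['gripper_width'],env.grip_depth)
for n in ['side','top','wrist']:
    m=optics.camera_model(n); im=optics.camera(n); print(n,m['K'],m['T'])
    cv2.imwrite(f'pics/{n}0.png',im[:,:,::-1])
E
```

```text
pics
0.0 [0.20980076 0.61463144 0.23033998] [ 2.55423953e+00  1.82711639e+00 -2.16814033e-03] 0.9959381399089342 0.0187
side [[569.15056302   0.         313.14366075]
 [  0.         569.15056302 254.7702665 ]
 [  0.           0.           1.        ]] [[ 0.99313806  0.06143927 -0.09950887  0.41183057]
 [-0.11694257  0.52981669 -0.84001114 -0.87073176]
 [ 0.00111179  0.84588385  0.53336598  0.64951854]
 [ 0.          0.          0.          1.        ]]
top [[574.74027069   0.         309.17886009]
 [  0.         574.74027069 232.70946179]
 [  0.           0.           1.        ]] [[ 0.01191244  0.99340439 -0.11404304  0.41913323]
 [-0.99984013  0.0133546   0.01189014  0.08898218]
 [ 0.01333472  0.11388317  0.99340466  1.1853455 ]
 [ 0.          0.          0.          1.        ]]
wrist [[347.07054938   0.         315.13608475]
 [  0.         347.07054938 241.27113564]
 [  0.           0.           1.        ]] [[ 3.23380184e-01 -9.04867051e-01 -2.76840888e-01  1.38728417e-01]
 [ 9.46268739e-01  3.08966956e-01  9.54719543e-02  6.38948612e-01]
 [-8.54739223e-04 -2.92839616e-01  9.56161194e-01  3.73877582e-01]
 [ 0.00000000e+00  0.00000000e+00  0.00000000e+00  1.00000000e+00]]
```

View pics/top0.png

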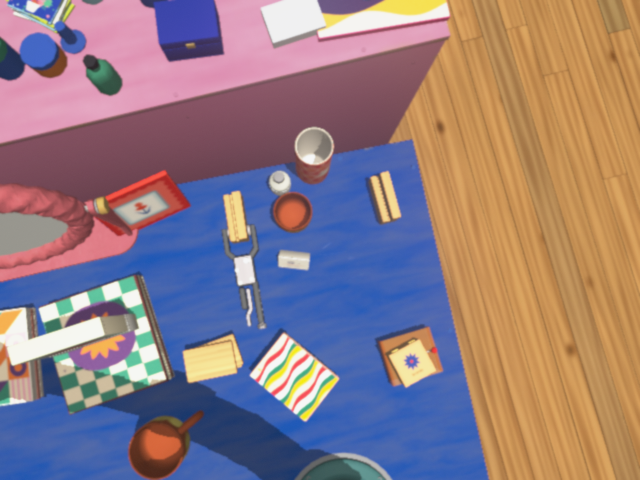

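View pics/side0.png

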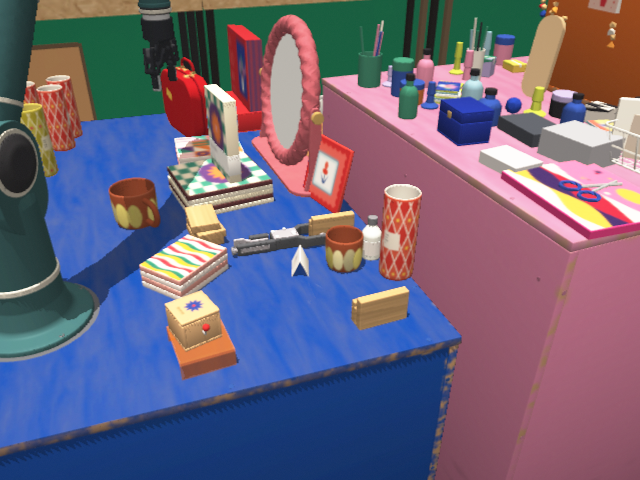

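View pics/wrist0.png

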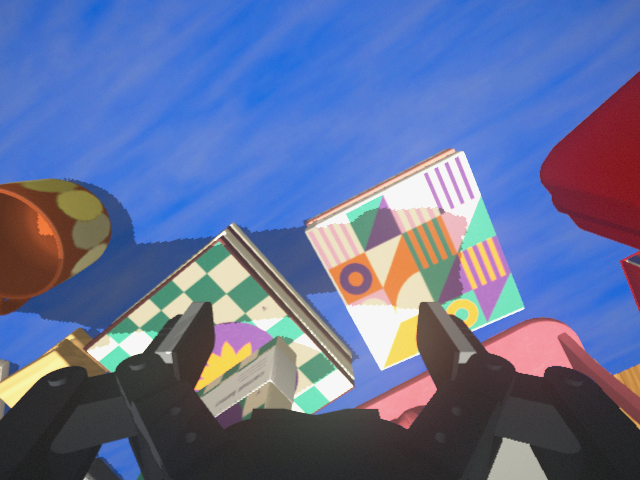

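```bash
cat > h.py <<'E'
import numpy as np,cv2
from cell import env,optics
def ray(m,u,v):
    K=np.array(m['K']);T=np.array(m['T'])
    d=np.array([(u-K[0,2])/K[0,0],-(v-K[1,2])/K[1,1],-1]);return T[:3,3],T[:3,:3]@d
def pt(m,u,v,z):
    o,d=ray(m,u,v);return o+d*(z-o[2])/d[2]
def proj(m,P):
    K=np.array(m['K']);T=np.array(m['T']);P=np.atleast_2d(P)
    c=(P-T[:3,3])@T[:3,:3]
    x=np.stack([c[:,0],-c[:,1],-c[:,2]],1)@K.T
    return x[:,:2]/x[:,2:]
def tool():
    from scipy.spatial.transform import Rotation as R
    s=env.observe();return np.array(s['position']),R.from_rotvec(s['ee_rot']).as_matrix(),s
E
python3 - <<'E'
import cv2
im=cv2.imread('pics/top0.png')
cv2.imwrite('pics/c1.png',cv2.resize(im[180:340,200:320],None,fx=5,fy=5,interpolation=cv2.INTER_CUBIC)[:, :][0:600])
cv2.imwrite('pics/c1b.png',cv2.resize(im[240:340,200:300],None,fx=6,fy=6,interpolation=cv2.INTER_CUBIC))
cv2.imwrite('pics/c2.png',cv2.resize(im[150:240,340:430],None,fx=6,fy=6,interpolation=cv2.INTER_CUBIC))
im=cv2.imread('pics/side0.png')
cv2.imwrite('pics/c3.png',cv2.resize(im[190:340,220:420],None,fx=4,fy=4,interpolation=cv2.INTER_CUBIC))
E
```

```text
(no output)
```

View pics/c1.png

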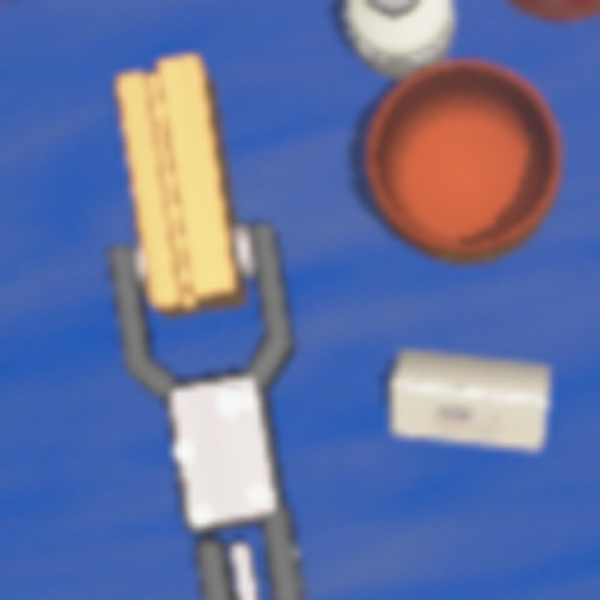

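View pics/c1b.png

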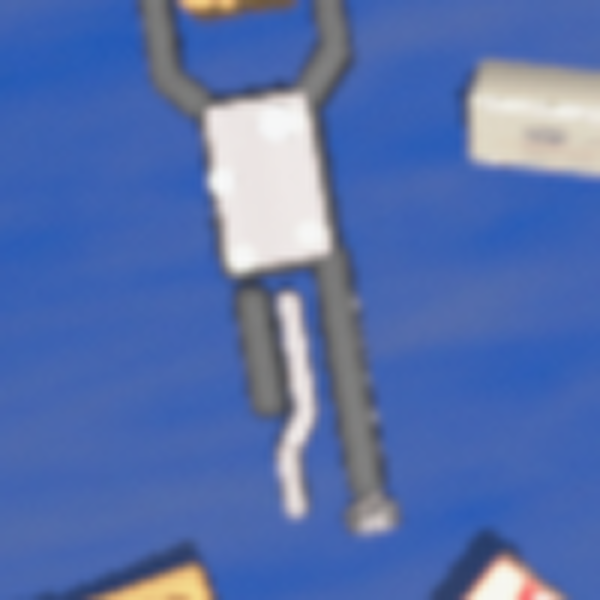

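View pics/c2.png

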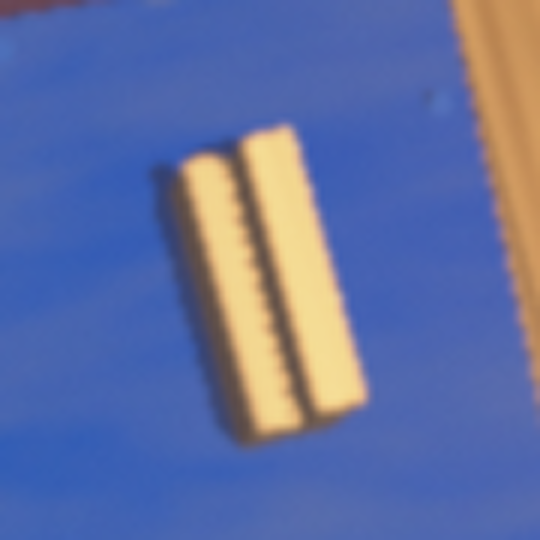

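View pics/c3.png

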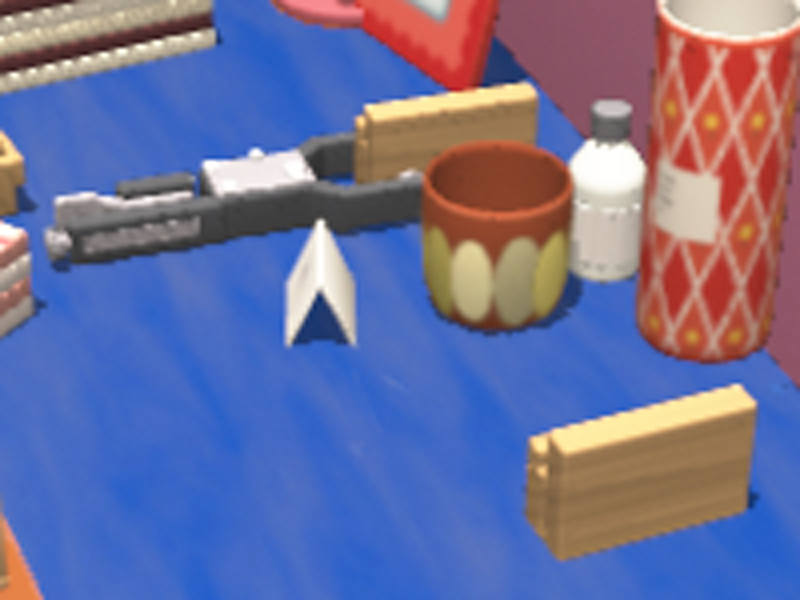

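```bash
cat > m1.py <<'E'
from h import *
from scipy.optimize import least_squares
m=optics.camera_model('top')
def fit(loc,px,x0):
    loc=np.array(loc);px=np.array(px)
    def f(p):
        c,s=np.cos(p[2]),np.sin(p[2]);W=np.c_[p[0]+c*loc[:,0]-s*loc[:,1],p[1]+s*loc[:,0]+c*loc[:,1],loc[:,2]]
        return (proj(m,W)-px).ravel()
    r=least_squares(f,x0);print(r.x,np.abs(r.fun).round(1));return r.x
c=lambda a,s,o:np.array(a,float)/s+np.array(o)
print('clamp');cl=fit([[.030,.020,.032],[.030,-.020,.032],[-.031,-.020,.032],[-.031,.020,.032]],c([(205,107),(307,92),(333,257),(230,275)],6,(200,240)),[.4,.1,0])
S=[[.048,-.018,.062],[-.048,-.018,.062],[.048,.018,.046],[-.048,.018,.046]]
print('fresh');fr=fit(S,c([(292,124),(368,402),(180,165),(252,440)],6,(340,150)),[.5,-.1,.1])
print('set');st=fit(S,c([(203,55),(240,300),(118,75),(150,310)],5,(200,180)),[.5,.2,.1])
print('cup',pt(m,200+465/5,180+160/5,.074)[:2]);
for n,(u,v) in dict(card=(294,260),tumb=(314,148)).items(): print(n,pt(m,u,v,.03 if n=='card' else .18))
print('handle end',pt(m,200+372/6,240+505/6,.03), 'lever',pt(m,200+293/6,240+490/6,.027))
c_,s_=np.cos(cl[2]),np.sin(cl[2])
for n,x,y in [('lever',-.101,8e-3),('mouth',.08,0),('hgrip',-.064,0),('rear',-.121,-.016)]:
    P=[cl[0]+c_*x-s_*y,cl[1]+s_*x+c_*y,.028];print(n,P,proj(m,P))
for x,y in [(-.15,0),(-.15,.05),(-.15,-.05)]:
    pass
E
python3 m1.py
```

```text
clamp
[0.47434493 0.20326271 0.17538748] [1.5 0.8 1.2 1.5 1.5 1.  1.2 1.3]
fresh
[ 0.62283884 -0.07612225  0.26173177] [0.3 0.5 0.2 0.3 0.  0.3 0.4 0.5]
set
[0.57860556 0.22205883 0.16108128] [0.2 0.3 0.6 1.  0.2 0.3 0.2 0.4]
cup [0.5870156  0.10777615]
card [0.49609544 0.10503348 0.03      ]
tumb [0.68738611 0.07013261 0.18      ]
handle end [0.36777567 0.16663368 0.03      ] lever [0.3722643  0.19312277 0.027     ]
lever [np.float64(0.37349845527921316), np.float64(0.19351652815903647), 0.028] [[248.60425917 321.05714001]]
mouth [np.float64(0.5531176520035436), np.float64(0.2172218897489025), 0.028] [[239.00474946 231.22199504]]
hgrip [np.float64(0.41132675583076606), np.float64(0.19209537462004653), 0.028] [[249.77017716 301.91297318]]
rear [np.float64(0.3579930277766923), np.float64(0.16639491836234355), 0.028] [[262.0841949  329.10457753]]
```

```bash
cat >> h.py <<'E'
def go(P,ang):
    """delta in tool axes mm & deg for TCP target P, tool x at world angle ang (deg)"""
    p,R,s=tool()
    d=R.T@(np.array(P)-p)*1e3
    a=np.degrees(np.arctan2(R[1,0],R[0,0])); w=(ang-a+180)%360-180
    print('t',round(s['t'],2),'tcp',p.round(4),'ang',round(a,1),'-> d',d.round(1),'yaw',round(-w,1),'F',np.round(s['wrist_force'],1),'w',round(s['gripper_width'],3))
def cf(cl,x,y,z):
    c,s=np.cos(cl[2]),np.sin(cl[2]);return [cl[0]+c*x-s*y,cl[1]+s*x+c*y,z]
E
python3 - <<'E'
from h import *
cl=[.4743,.2033,.172]
go(cf(cl,-.106,-.0055,.15),90+np.degrees(cl[2]))
m=optics.camera_model('top')
ms=optics.camera_model('side')
# height of standing book: top corner px in side and top
o1,d1=ray(m,15,335);o2,d2=ray(ms,215,88)
A=np.c_[d1,-d2];k=np.linalg.lstsq(A,o2-o1,rcond=None)[0];print(o1+d1*k[0],o2+d2*k[1])
E
```

```text
t 0.15 tcp [0.2098 0.6148 0.2305] ang 71.2 -> d [-359.6  292.9   81.1] yaw -28.7 F [-1.  -0.3  1. ] w 0.998
[0.35605935 0.54469371 0.25056159] [0.33695502 0.54394216 0.25148426]
```

jog_arm --deltas '[[[0, 0, -60], 0], [[-5, 0, -120], 0], [[-50, 40, -130], -10], [[-98, 80, -130], -19], [[-146, 119, -130], -28.7]]' --grip 100 --newtons 20

```text
t: 0.78
position: [0.276, 0.4365, 0.3612]
ee_rot: [2.016, 2.409, 0.0]
wrist_force: [1.6, -0.2, 0.7]
gripper_width: 0.609
```

Run:
```python
from h import *
cl=[.4743,.2033,.172]
go(cf(cl,-.106,-.0055,.18),90+np.degrees(cl[2]))
```

```text
t 0.78 tcp [0.276  0.4365 0.3612] ang 100.2 -> d [-269.5   47.9  181.2] yaw 0.3 F [ 1.6 -0.2  0.7] w 0.609
```

jog_arm --deltas '[[[-55, 10, 0], 0], [[-110, 20, 10], 0], [[-165, 30, 35], 0], [[-220, 40, 80], 0], [[-269, 48, 115], 0]]'

```text
t: 1.4
position: [0.367, 0.1859, 0.2498]
ee_rot: [2.022, 2.404, 0.002]
wrist_force: [1.1, -0.1, -0.7]
gripper_width: 0.611
```

Run:
```python
from h import *
cl=[.4743,.2033,.172]
go(cf(cl,-.106,-.0055,.1),90+np.degrees(cl[2]))
m=optics.camera_model('wrist');im=optics.camera('wrist')
go(cf(cl,-.106,-.0055,.1),90+np.degrees(cl[2]))
im=im.copy()
for x,y,z in [(-.106,-.022,.03),(-.121,-.016,.03),(-.101,.008,.026),(-.031,.02,.032),(-.031,-.02,.032),(.03,.02,.032),(.03,-.02,.032)]:
    u=proj(m,cf(cl,x,y,z))[0];cv2.circle(im,tuple(int(a) for a in u),3,(255,0,0),1)
    print(x,y,u)
cv2.imwrite('pics/w1.png',im[:,:,::-1])
```

```text
t 1.4 tcp [0.367  0.1859 0.2498] ang 99.9 -> d [ -6.8   2.5 149.8] yaw 0.0 F [ 1.1 -0.1 -0.7] w 0.611
t 1.45 tcp [0.3661 0.1782 0.2456] ang 99.4 -> d [  1.6   5.9 145.5] yaw -0.4 F [-0.9 -7.  -3.9] w 0.607
-0.106 -0.022 [293.08193745 211.03840417]
-0.121 -0.016 [298.5079171  197.06324328]
-0.101 0.008 [321.12963353 214.78483616]
-0.031 0.02 [331.59305122 276.86286856]
-0.031 -0.02 [296.01599977 276.88224681]
0.03 0.02 [330.8819538  324.87602784]
0.03 -0.02 [296.86809615 324.89803483]
```

View pics/w1.png

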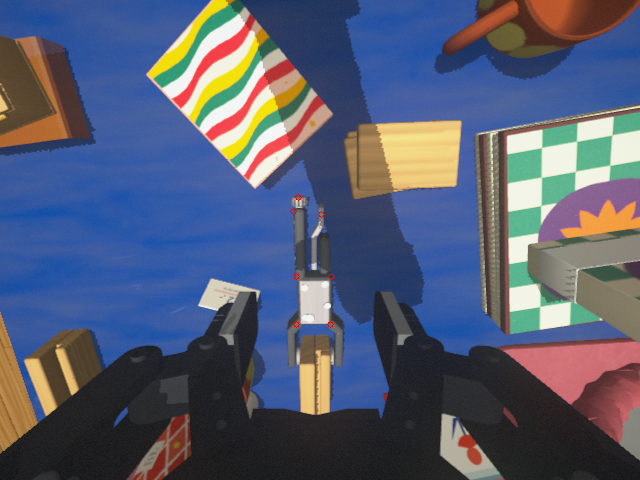

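jog_arm --deltas '[[[-4, 1, 50], 0], [[-6, 2, 100], 0], [[-6.5, 2.5, 140], 0], [[-6.5, 2.5, 170], 0], [[-6.5, 2.5, 190], 0]]' --grip 112

```text
t: 2.08
position: [0.3697, 0.1814, 0.0592]
ee_rot: [-2.022, -2.404, 0.003]
wrist_force: [-0.8, -0.5, 0.8]
gripper_width: 0.558
```

Run:
```python
from h import *
cl=[.4743,.2033,.172]
m=optics.camera_model('wrist');im=optics.camera('wrist')
go(cf(cl,-.106,-.0055,.005),90+np.degrees(cl[2]))
im=im.copy()
for x,y,z in [(-.106,-.022,.03),(-.121,-.016,.03),(-.101,.008,.026),(-.031,.02,.032),(-.031,-.02,.032),(.03,.02,.032),(.03,-.02,.032)]:
    u=proj(m,cf(cl,x,y,z))[0];cv2.circle(im,tuple(int(a) for a in u),3,(255,0,0),1)
cv2.imwrite('pics/w2.png',im[:,:,::-1])
```

```text
t 2.12 tcp [0.3687 0.1808 0.0578] ang 99.9 -> d [-1.3  2.2 52.8] yaw 0.0 F [-0.4  0.8 -0.6] w 0.561
```

View pics/w2.png

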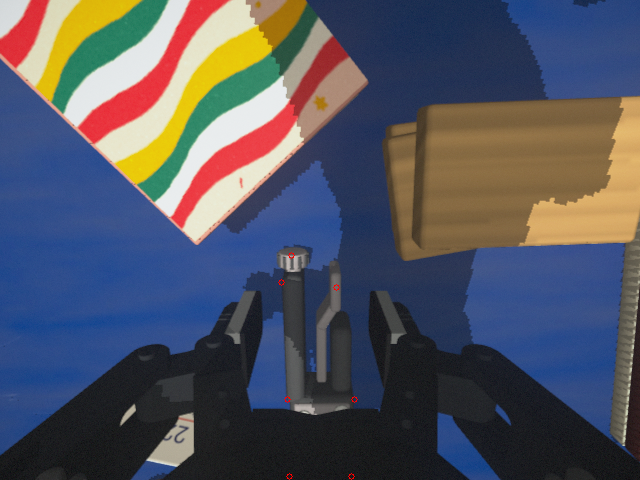

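jog_arm --deltas '[[[-1, 2, 20], 0], [[-1, 2, 40], 0], [[-1, 2, 52], 0], [[-1, 2, 52], 0], [[-1, 2, 52], 0]]'

```text
t: 2.75
position: [0.3728, 0.1811, 0.0092]
ee_rot: [2.022, 2.404, 0.001]
wrist_force: [0.0, 0.8, 0.8]
gripper_width: 0.56
```

Run:
```python
from h import *
cl=[.4743,.2033,.172]
im=optics.camera('wrist')
go(cf(cl,-.106,-.0055,.005),90+np.degrees(cl[2]))
cv2.imwrite('pics/w3.png',im[:,:,::-1])
```

```text
t 2.8 tcp [0.3729 0.1812 0.0093] ang 99.9 -> d [-1.  -2.3  4.3] yaw 0.0 F [ 0.4  0.5 -1.3] w 0.561
```

View pics/w3.png

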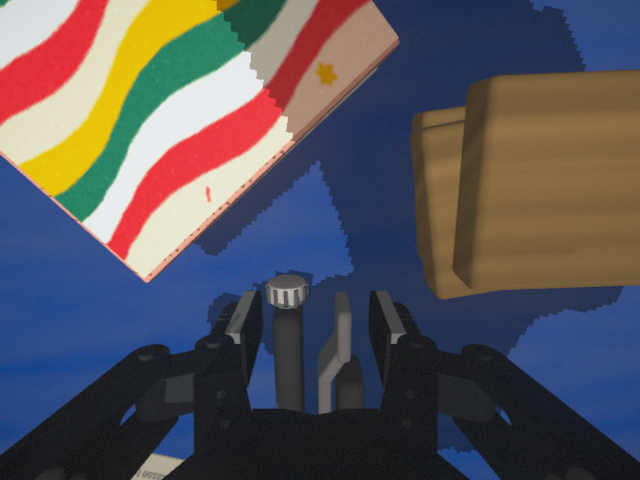

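jog_arm --deltas '[[[-1, -2, 4], 0], [[-1, -2, 4], 0], [[-1, -2, 4], 0], [[-1, -2, 4], 0], [[-1, -2, 4], 0]]' --grip 200 --newtons 20

```text
t: 3.42
position: [0.3712, 0.1798, 0.0053]
ee_rot: [2.021, 2.404, 0.002]
wrist_force: [0.5, -1.1, 8.2]
gripper_width: 0.253
```

Run:
```python
from h import *
cl=[.4743,.2033,.172]
im=optics.camera('wrist')
go(cf(cl,-.106,-.0055,.005),90+np.degrees(cl[2]))
cv2.imwrite('pics/w4.png',im[:,:,::-1])
im=optics.camera('top')
cv2.imwrite('pics/t4.png',im[:,:,::-1])
```

```text
t 3.48 tcp [0.3712 0.1798 0.0053] ang 99.9 -> d [ 0.  -0.4  0.3] yaw 0.0 F [-0.  -1.2  7.9] w 0.251
```

View pics/w4.png

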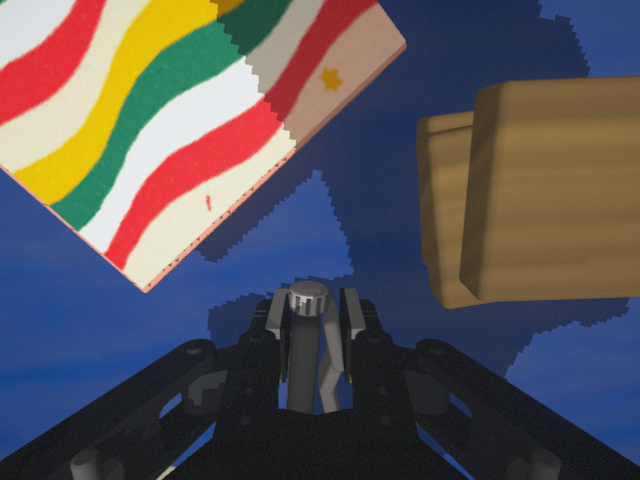

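View pics/t4.png

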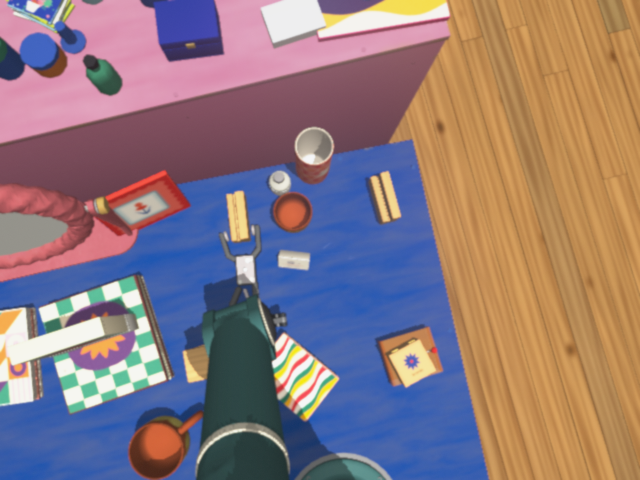

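jog_arm --deltas '[[[0, 0, 0], 0], [[0, 0, -1], 0], [[0, 0, -20], 0], [[0, 0, -60], 0], [[0, 20, -110], 0]]' --grip 148

```text
t: 4.15
position: [0.3883, 0.1821, 0.1149]
ee_rot: [-2.021, -2.403, 0.007]
wrist_force: [1.0, 1.5, -0.8]
gripper_width: 0.419
```

jog_arm --deltas '[[[0, 0, -50], 0], [[0, 10, -70], 0], [[0, 15, -70], 0], [[0, 15, -70], 0], [[0, 15, -70], 0]]' --grip 20

```text
t: 4.78
position: [0.404, 0.185, 0.1832]
ee_rot: [-2.022, -2.403, 0.005]
wrist_force: [0.2, 0.4, 0.3]
gripper_width: 0.921
```

Run:
```python
from h import *
cl=[.4743,.2033,.172]
m=optics.camera_model('wrist')
im=optics.camera('wrist')
go(cf(cl,0,0,.1),90+np.degrees(cl[2]))
cv2.imwrite('pics/w5.png',im[:,:,::-1])
im=optics.camera('top')
cv2.imwrite('pics/t5.png',cv2.resize(im[180:340,200:320,::-1],None,fx=5,fy=5,interpolation=cv2.INTER_CUBIC)[:600])
im=optics.camera('side')
cv2.imwrite('pics/s5.png',im[:,:,::-1])
np.savez('w5.npz',K=m['K'],T=m['T'])
```

```text
t 4.83 tcp [0.4042 0.1851 0.1834] ang 99.9 -> d [ 6.1 72.5 83.2] yaw 0.0 F [ 0.7  0.7 -0.1] w 0.921
```

View pics/w5.png

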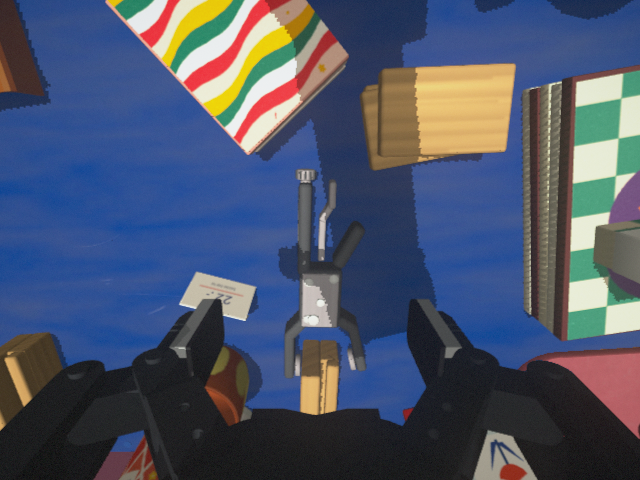

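View pics/t5.png

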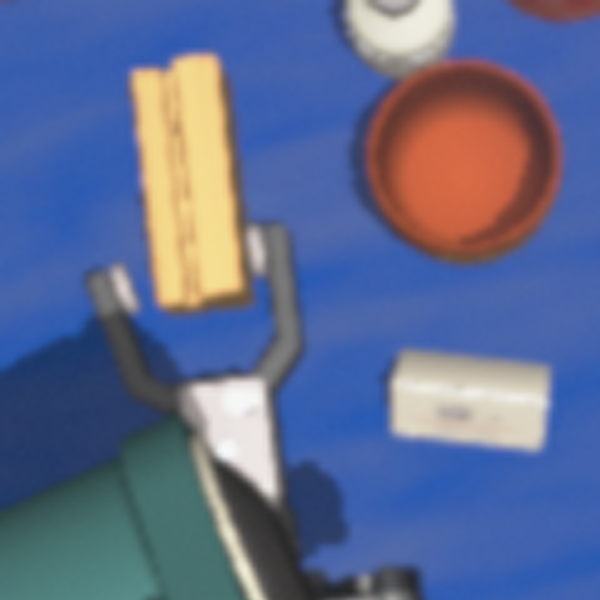

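View pics/s5.png

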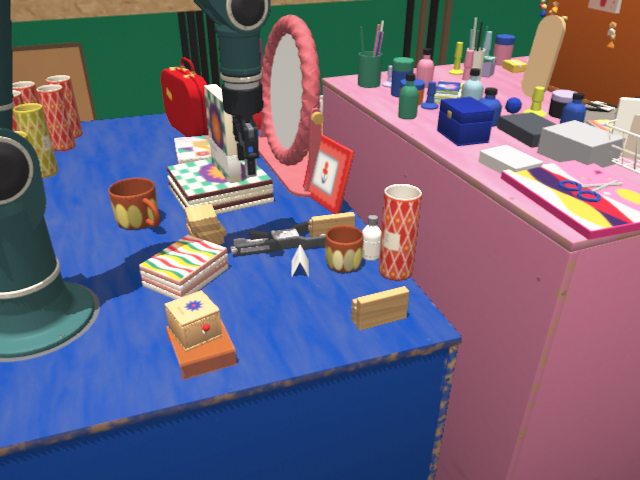

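Run:
```python
import cv2
im=cv2.imread('pics/w5.png')
cv2.imwrite('pics/c5.png',cv2.resize(im[160:410,250:400],None,fx=3,fy=3,interpolation=cv2.INTER_CUBIC)[:600])
cv2.imwrite('pics/c5b.png',cv2.resize(im[250:390,270:390],None,fx=4.2,fy=4.2,interpolation=cv2.INTER_CUBIC))
```

```text
(no output)
```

View pics/c5b.png

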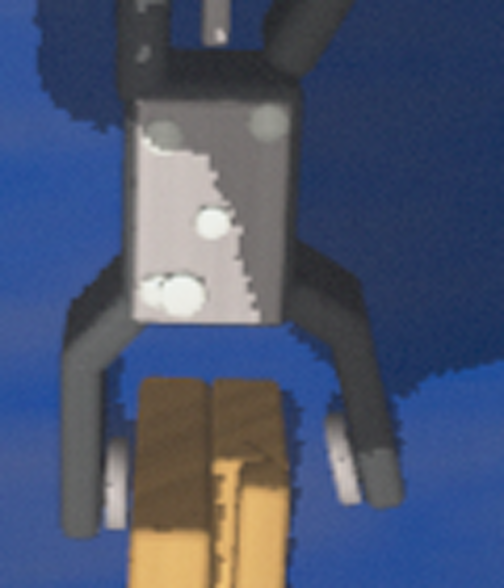

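Run:
```python
from h import *
m=dict(np.load('w5.npz'))
a=[pt(m,270+u/4.2,250+v/4.2,.032) for u,v in [(137,100),(298,98),(133,322),(283,322)]]
for p in a: print(p.round(4))
k=pt(m,306,176,.028);print('knob',k)
c=np.mean(a,0);d=(a[2]+a[3]-a[0]-a[1])/2;yaw=np.arctan2(d[1],d[0]);print(c,np.linalg.norm(d),yaw, np.arctan2(*(a[2]-a[0])[1::-1]),np.arctan2(*(a[3]-a[1])[1::-1]), np.linalg.norm(a[1]-a[0]))
v=k-c
print('knob rel', v[:2]@[np.cos(yaw),np.sin(yaw)], v[:2]@[-np.sin(yaw),np.cos(yaw)])
# using pred clamp of pose with y
for y in (.15,.16,.17,.18):
    # solve center from knob
    print(y, k[0]+.121*np.cos(y)-.016*np.sin(y), k[1]+.121*np.sin(y)+.016*np.cos(y))
```

```text
[0.4511 0.1815 0.032 ]
[0.4447 0.2159 0.032 ]
[0.5051 0.1893 0.032 ]
[0.4993 0.2231 0.032 ]
knob [0.36386239 0.17007136 0.028     ]
[0.47506246 0.20245918 0.032     ] 0.05481854037755098 0.13762084095735483 0.1443840941114486 0.13091739163842941 0.03502821164569092
knob rel -0.11459187424313962 -0.01682641501918772
0.15 0.48111268281507447 0.2039737138426486
0.16 0.4807678024870139 0.2051445021007002
0.17 0.4804112317153759 0.2063117830740259
0.18 0.48004300615694045 0.20747544003550109
```

Run:
```python
from h import *
go([.476,.2028,.006],98.)
```

```text
t 4.92 tcp [0.4045 0.1852 0.1838] ang 99.9 -> d [  5.2  73.8 177.7] yaw 1.9 F [-0.7 -0.6  0.5] w 0.921
```

jog_arm --deltas '[[[2, 35, 30], 1.9], [[5, 73, 60], 1.9], [[5, 74, 110], 1.9], [[5, 74, 140], 1.9], [[5, 74, 160], 1.9]]' --grip 50

```text
t: 5.55
position: [0.476, 0.2025, 0.0224]
ee_rot: [-2.061, -2.369, 0.005]
wrist_force: [0.4, 0.3, 0.6]
gripper_width: 0.803
```

Run:
```python
from h import *
go([.476,.2028,.006],98.)
im=optics.camera('wrist')
go([.476,.2028,.006],98.)
cv2.imwrite('pics/w6.png',im[:,:,::-1])
```

```text
t 5.55 tcp [0.476  0.2025 0.0224] ang 98.0 -> d [ 0.3  0.  16.4] yaw -0.0 F [0.4 0.3 0.6] w 0.803
t 5.6 tcp [0.4749 0.202  0.0207] ang 98.0 -> d [ 0.6  1.3 14.7] yaw -0.0 F [-0.5 -0.1 -1.3] w 0.803
```

View pics/w6.png

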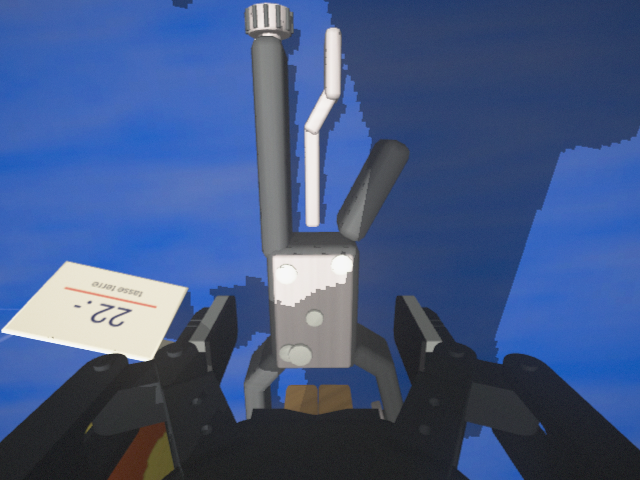

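Straddling the housing. Descend, then close at 45 N.

jog_arm --deltas '[[[0, 0, 10], 0], [[0, 0, 16], 0], [[0, 0, 16], 0], [[0, 0, 16], 0], [[0, 0, 16], 0]]'

```text
t: 6.22
position: [0.4775, 0.2033, 0.0092]
ee_rot: [2.062, 2.37, 0.002]
wrist_force: [-0.0, -0.7, 0.4]
gripper_width: 0.805
```

jog_arm --deltas '[[[0, 0, 0], 0], [[0, 0, 0], 0], [[0, 0, 0], 0], [[0, 0, 0], 0], [[0, 0, 0], 0]]' --grip 255 --newtons 45

```text
t: 6.85
position: [0.4775, 0.2029, 0.0091]
ee_rot: [2.062, 2.37, 0.001]
wrist_force: [-0.7, -1.3, 5.6]
gripper_width: 0.458
```

Run:
```python
from h import *
go([.476,.2028,.006],98.)
m=optics.camera_model('top')
im=optics.camera('top')
cv2.imwrite('pics/t6.png',cv2.resize(im[160:310,180:330,::-1],None,fx=4,fy=4,interpolation=cv2.INTER_CUBIC)[:600])
```

```text
t 6.85 tcp [0.4775 0.2029 0.0091] ang 97.9 -> d [ 0.1 -1.5  3.1] yaw -0.1 F [-0.7 -1.3  5.6] w 0.458
```

View pics/t6.png

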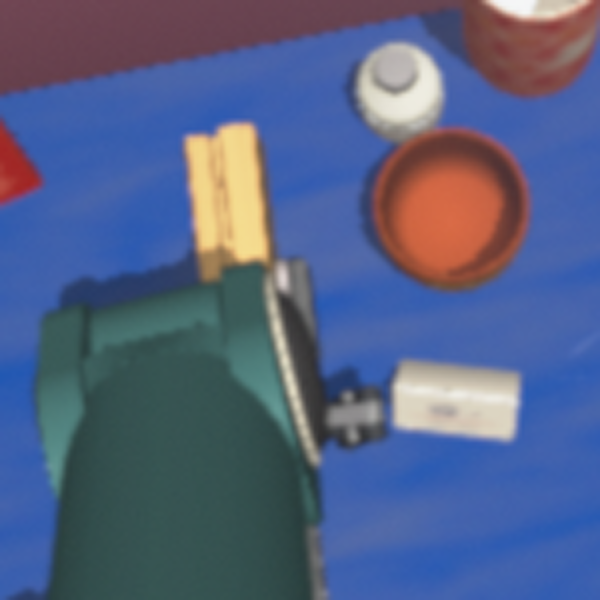

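jog_arm --deltas '[[[-5, 0, -2], 0], [[-5, -8, -6], 0], [[-5, -25, -10], 0], [[-5, -45, -20], 0], [[-5, -55, -60], 0]]'

```text
t: 7.52
position: [0.4234, 0.1916, 0.0684]
ee_rot: [2.062, 2.369, 0.003]
wrist_force: [5.2, 2.4, -6.4]
gripper_width: 0.454
```

jog_arm --deltas '[[[0, 0, -40], 0], [[0, 0, -90], 0], [[-10, 0, -105], 0], [[-30, 0, -105], 0], [[-50, 0, -105], 0]]'

```text
t: 8.15
position: [0.4289, 0.1396, 0.1724]
ee_rot: [-2.061, -2.37, 0.004]
wrist_force: [0.3, -0.6, -5.2]
gripper_width: 0.454
```

Run:
```python
from h import *
go([.476,.2028,.006],98.)
for n in ['top','side','wrist']:
    im=optics.camera(n);cv2.imwrite(f'pics/{n}7.png',im[:,:,::-1])
m=optics.camera_model('top');ms=optics.camera_model('side')
# flower box top corners
def tri(a,b):
    o1,d1=ray(m,*a);o2,d2=ray(ms,*b);A=np.c_[d1,-d2];k=np.linalg.lstsq(A,o2-o1,rcond=None)[0];return (o1+d1*k[0]).round(3),(o2+d2*k[1]).round(3)
print(tri((430,338),(216,306)))
```

```text
t 8.15 tcp [0.4289 0.1396 0.1724] ang 98.0 -> d [ 56.2  55.8 166.2] yaw -0.0 F [ 0.3 -0.6 -5.2] w 0.454
(array([ 0.349, -0.15 ,  0.108]), array([ 0.345, -0.15 ,  0.109]))
```

View pics/top7.png

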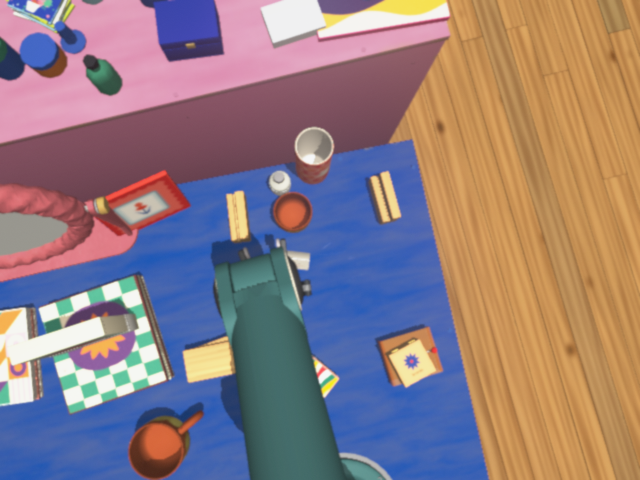

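View pics/side7.png

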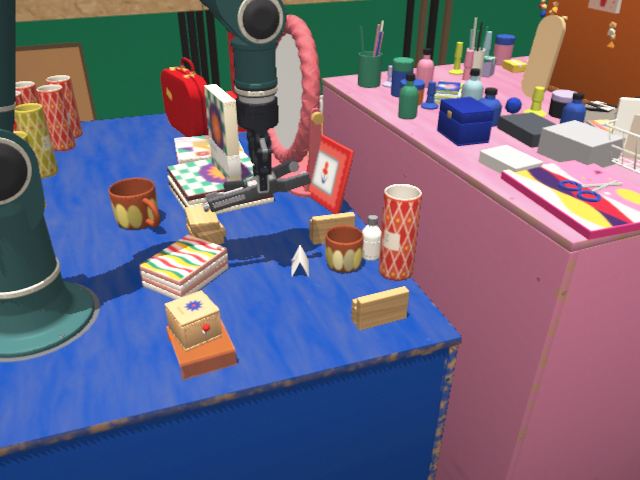

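View pics/wrist7.png

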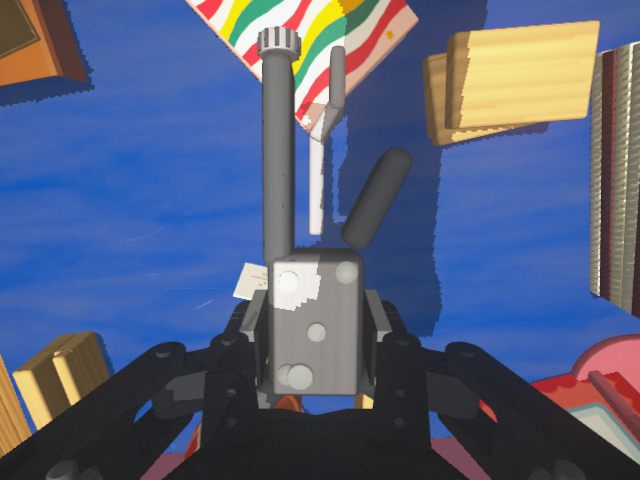

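Run:
```python
from h import *
p,R,s=tool();m=optics.camera_model('wrist')
a=[R.T@(pt(m,u,v,p[2]+.023)-p)*1e3 for u,v in [(275,265),(360,263),(275,394),(363,393),(280,42)]]
for q in a: print(q.round(1))
# refine fresh/wrist stand pose
im=cv2.imread('pics/wrist7.png')
cv2.imwrite('pics/c7.png',cv2.resize(im[320:480,0:140],None,fx=4,fy=4,interpolation=cv2.INTER_CUBIC)[:600])
im=cv2.imread('pics/top7.png')
cv2.imwrite('pics/c7t.png',cv2.resize(im[155:235,350:420],None,fx=7,fy=7,interpolation=cv2.INTER_CUBIC))
fr=[.6228,-.0761,.2617]
for xs in (-.1,-.14): print(xs,cf(fr,xs,-.005,.1)); 
go(cf(fr,-.14,-.005,.17),90+15)
```

```text
[-14.8 -29.  -22.9]
[ 16.7 -29.7 -22.9]
[-16.8  28.8 -23.1]
[ 20.1  28.3 -23.1]
[ -10.7 -102.6  -22.7]
-0.1 [np.float64(0.5274984607155498), np.float64(-0.10680206198310445), 0.1]
-0.14 [np.float64(0.48886039891660493), np.float64(-0.117150983686399), 0.1]
t 8.3 tcp [0.4291 0.1393 0.1723] ang 97.8 -> d [-262.2   24.3    2.5] yaw -7.2 F [ 0.5  0.8 -5. ] w 0.455
```

View pics/c7t.png

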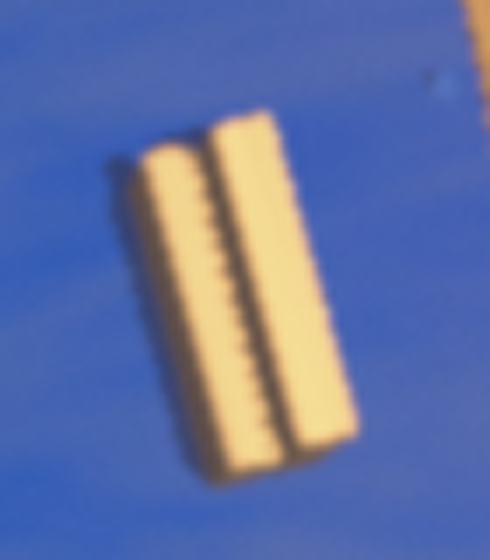

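jog_arm --deltas '[[[-50, 5, 0], 0], [[-102, 15, 0], -2], [[-155, 30, 0], -4], [[-205, 47, 0], -7.2], [[-257, 64, 0], -7.2]]'

```text
t: 8.93
position: [0.5294, -0.1049, 0.1725]
ee_rot: [-1.905, -2.495, 0.0]
wrist_force: [1.1, 0.9, -4.4]
gripper_width: 0.462
```

jog_arm --deltas '[[[0, 0, 20], 0], [[0, 0, 45], 0], [[0, 0, 70], 0], [[0, 0, 78], 0], [[0, 0, 78], 0]]'

```text
t: 9.55
position: [0.5289, -0.1042, 0.095]
ee_rot: [-1.908, -2.494, 0.001]
wrist_force: [0.4, -0.1, -5.8]
gripper_width: 0.46
```

Run:
```python
from h import *
fr=[.6228,-.0761,.2617]
go(cf(fr,-.1,-.0055,.01),105)
for n in ['top','side','wrist']:
    im=optics.camera(n)
    if n=='top': im=cv2.resize(im[130:280,320:470],None,fx=4,fy=4,interpolation=cv2.INTER_CUBIC)
    if n=='side': im=cv2.resize(im[200:350,260:440],None,fx=4,fy=4,interpolation=cv2.INTER_CUBIC)
    cv2.imwrite(f'pics/{n}8.png',im[:,:,::-1])
```

```text
t 9.55 tcp [ 0.5289 -0.1042  0.095 ] ang 105.2 -> d [-2.7 -1.9 85. ] yaw 0.2 F [ 0.4 -0.1 -5.8] w 0.46
```

View pics/top8.png

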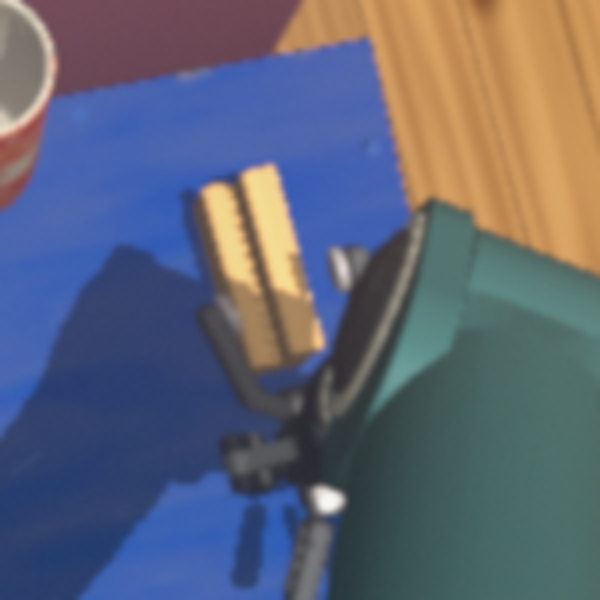

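View pics/side8.png

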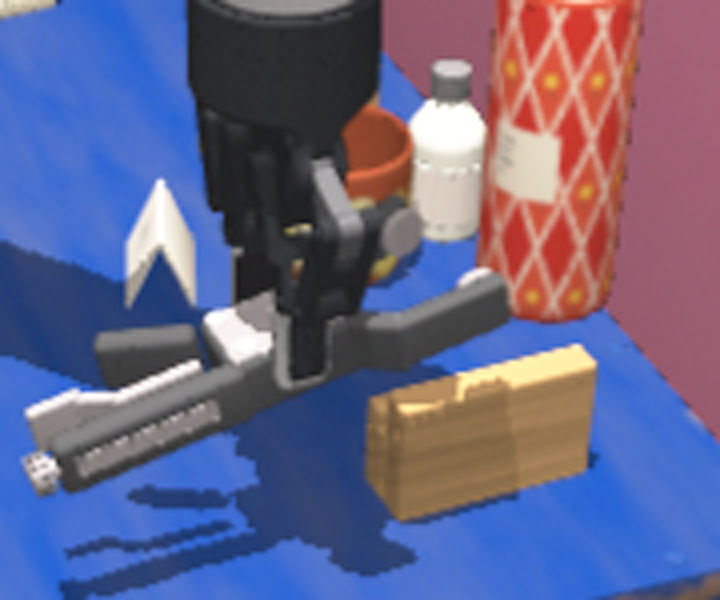

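View pics/wrist8.png

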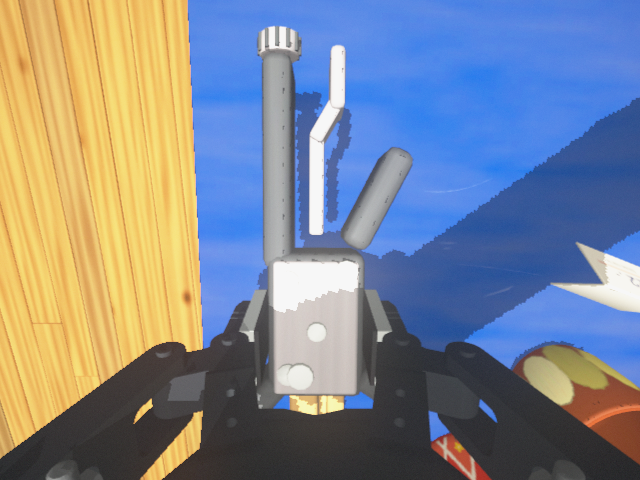

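Run:
```python
from h import *
p,R,s=tool();a=np.arctan2(R[1,0],R[0,0])-np.pi/2
cl=[p[0],p[1],a];dz=p[2]-.0091
mt=optics.camera_model('top');ms=optics.camera_model('side')
P=[cf(cl,.08+x,y,z+dz) for x,y,z in [(12,-18,26),(12,-34,26),(-10,-34,26),(12,34,26),(12,49,26),(-10,29,26)] for x,y,z in [(x/1e3,y/1e3,z/1e3)]]
P+= [cf(cl,-.121,-.016,.015+dz)]
fr=[.6228,-.0761,.2617]
P+= [cf(fr,x,y,z) for x,y,z in [(-.048,-.018,.062),(.048,-.018,.062),(-.048,.018,.046),(.048,.018,.046),(-.048,-.018,0),(.048,-.018,0)]]
for n,m,o in (('top',mt,(320,130)),('side',ms,(260,200))):
    im=cv2.imread(f'pics/{n}8.png')
    for i,(u,v) in enumerate(proj(m,P)):
        cv2.circle(im,(int((u-o[0]+.5)*4),int((v-o[1]+.5)*4)),4,(0,0,255) if i<7 else (0,255,0),-1)
    cv2.imwrite(f'pics/{n}8o.png',im)
```

```text
(no output)
```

View pics/top8o.png

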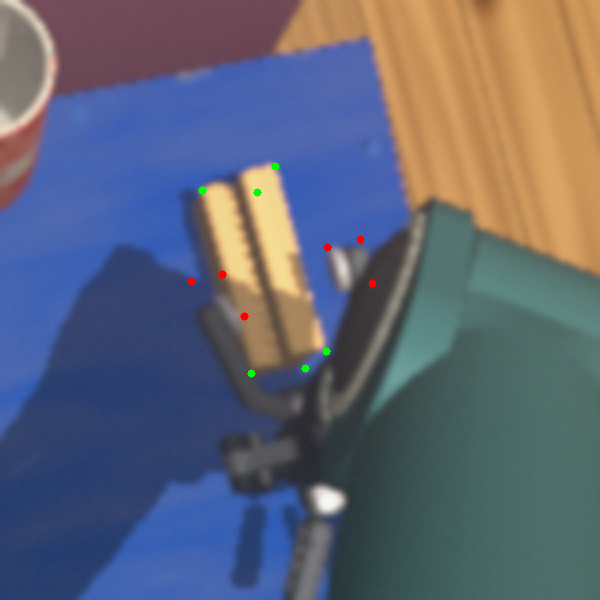

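View pics/side8o.png

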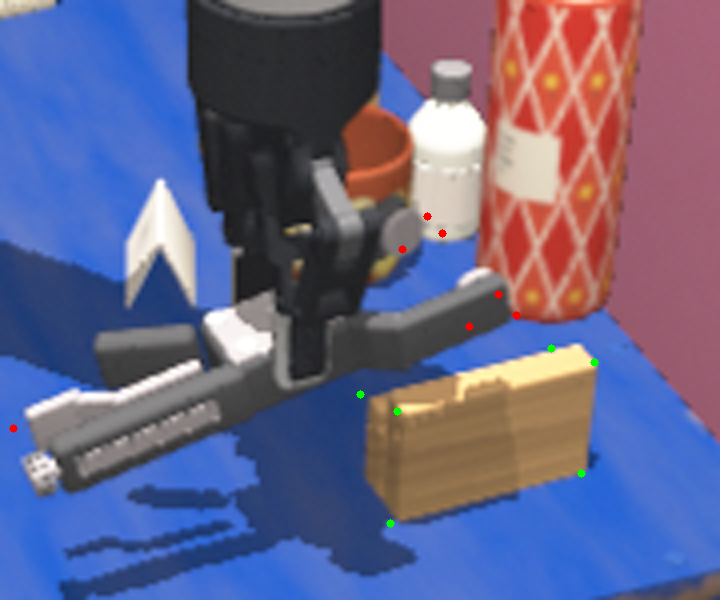

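jog_arm --deltas '[[[-2.7, -2, 12], 0], [[-2.7, -2, 25], 0], [[-2.7, -2, 38], 0], [[-2.7, -2, 50], 0], [[-2.7, -2, 58], 0]]' --newtons 25

```text
t: 10.32
position: [0.5277, -0.1077, 0.0365]
ee_rot: [-1.908, -2.494, 0.001]
wrist_force: [-0.2, 0.5, -4.0]
gripper_width: 0.459
```

Run:
```python
from h import *
fr=[.6228,-.0761,.2617]
go(cf(fr,-.1,-.0055,.009),105)
for n in ['top','side']:
    im=optics.camera(n)
    if n=='top': im=cv2.resize(im[130:280,320:470],None,fx=4,fy=4,interpolation=cv2.INTER_CUBIC)
    if n=='side': im=cv2.resize(im[200:350,260:440],None,fx=4,fy=4,interpolation=cv2.INTER_CUBIC)
    cv2.imwrite(f'pics/{n}9.png',im[:,:,::-1])
```

```text
t 10.32 tcp [ 0.5277 -0.1077  0.0365] ang 105.2 -> d [ 0.4  0.1 27.5] yaw 0.2 F [-0.2  0.5 -4. ] w 0.459
```

View pics/top9.png

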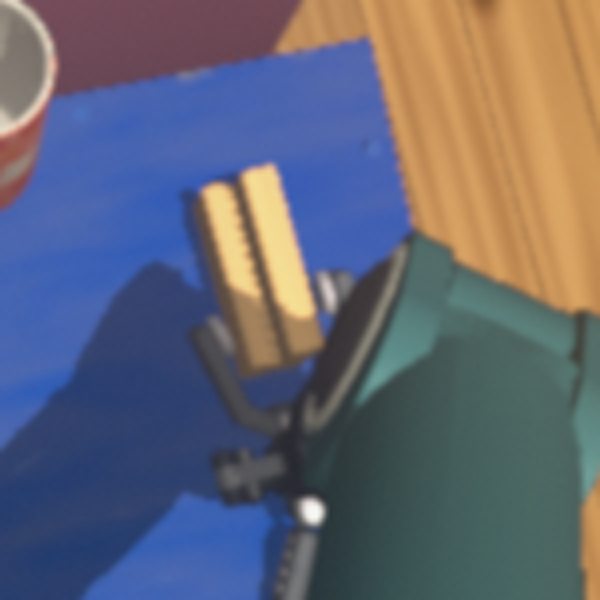

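View pics/side9.png

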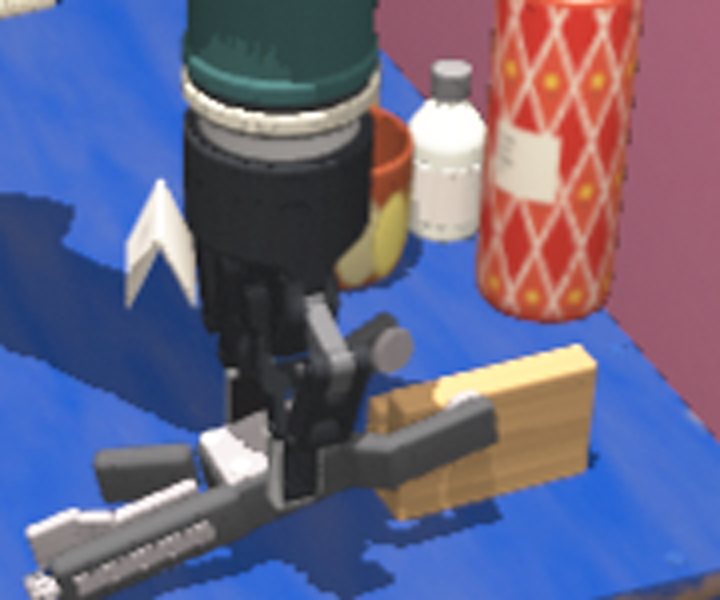

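jog_arm --deltas '[[[0, 0, 7], 0], [[0, 0, 14], 0], [[0, 0, 20], 0], [[0, 0, 25], 0], [[0, 0, 28], 0]]'

```text
t: 11.05
position: [0.5283, -0.1078, 0.01]
ee_rot: [1.909, 2.495, 0.001]
wrist_force: [-4.8, 2.0, 32.0]
gripper_width: 0.454
```

Run:
```python
from h import *
fr=[.6228,-.0761,.2617]
go(cf(fr,-.1,-.0055,.009),105)
for n in ['top','side']:
    im=optics.camera(n)
    if n=='top': im=cv2.resize(im[130:280,320:470],None,fx=4,fy=4,interpolation=cv2.INTER_CUBIC)
    if n=='side': im=cv2.resize(im[200:350,260:440],None,fx=4,fy=4,interpolation=cv2.INTER_CUBIC)
    cv2.imwrite(f'pics/{n}10.png',im[:,:,::-1])
```

```text
t 11.05 tcp [ 0.5283 -0.1078  0.01  ] ang 105.2 -> d [ 0.7 -0.6  1. ] yaw 0.2 F [-4.8  2.  32. ] w 0.454
```

View pics/top10.png

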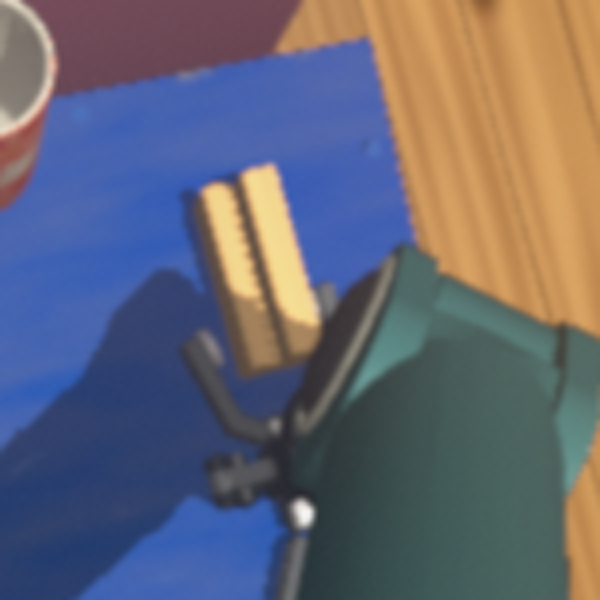

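View pics/side10.png

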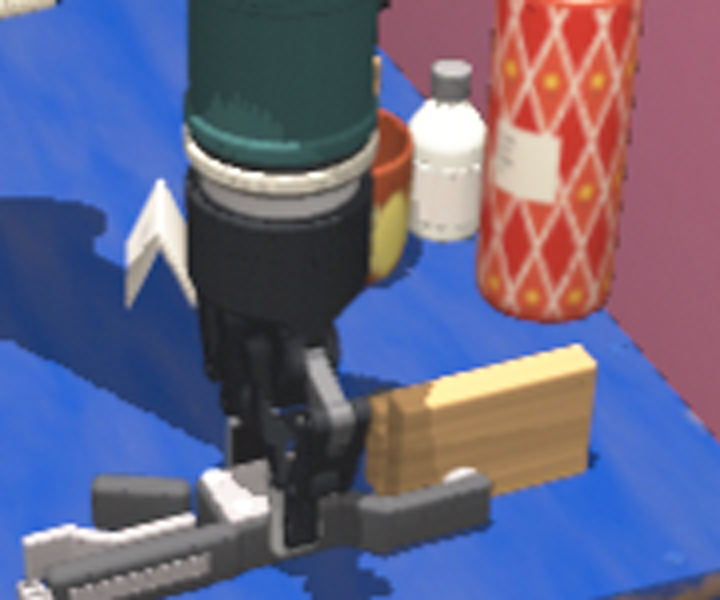

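jog_arm --deltas '[[[0, 0, -1], 0], [[0, 0, -1], 0], [[0, 0, -2], 0], [[0, 0, -2], 0], [[0, 0, -10], 0]]' --grip 60

```text
t: 11.78
position: [0.5275, -0.1077, 0.0194]
ee_rot: [-1.908, -2.494, 0.001]
wrist_force: [-0.7, 0.0, -0.2]
gripper_width: 0.761
```

jog_arm --deltas '[[[0, 0, -40], 0], [[0, 0, -90], 0], [[0, -30, -140], 0], [[0, -60, -150], 0], [[0, -60, -150], 0]]' --grip 10

```text
t: 12.4
position: [0.4691, -0.1241, 0.1713]
ee_rot: [1.911, 2.492, 0.003]
wrist_force: [0.7, -1.2, -0.3]
gripper_width: 0.961
```

Run:
```python
from h import *
fr=[.6228,-.0761,.2617]
m=optics.camera_model('wrist');np.savez('w11.npz',K=m['K'],T=m['T'])
im=optics.camera('wrist');cv2.imwrite('pics/wrist11.png',im[:,:,::-1])
go(cf(fr,-.1,-.0055,.009),105)
for n in ['top','side']:
    im=optics.camera(n)
    if n=='top': im=cv2.resize(im[130:280,320:470],None,fx=4,fy=4,interpolation=cv2.INTER_CUBIC)
    if n=='side': im=cv2.resize(im[200:350,200:440],None,fx=3,fy=3,interpolation=cv2.INTER_CUBIC)
    cv2.imwrite(f'pics/{n}11.png',im[:,:,::-1])
```

```text
t 12.45 tcp [ 0.4701 -0.1235  0.1706] ang 105.1 -> d [  0.6  59.4 161.8] yaw 0.1 F [-0.3 -0.6 -0.7] w 0.956
```

View pics/wrist11.png

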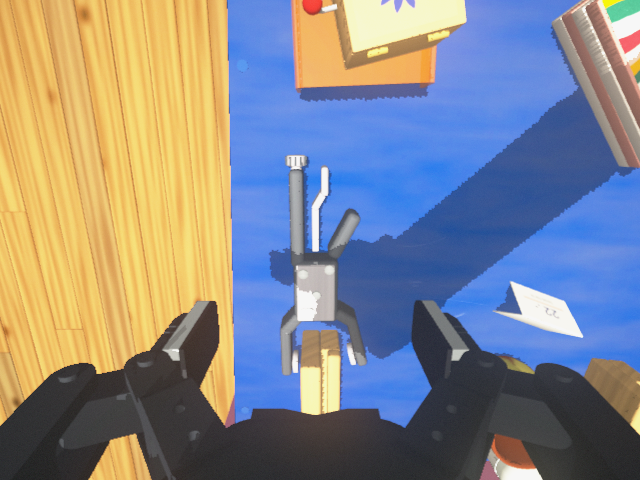

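View pics/top11.png

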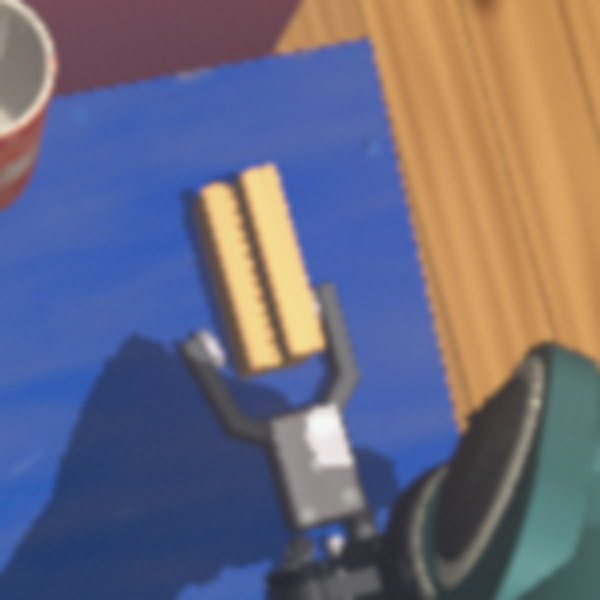

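View pics/side11.png

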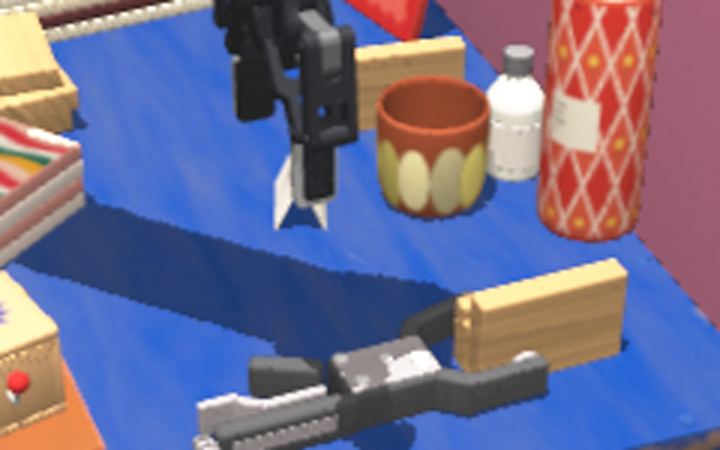

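Run:
```python
from h import *
cl=[.5277,-.1078,np.radians(15.2)]
m=dict(np.load('w11.npz'));im=cv2.imread('pics/wrist11.png')
for x,y,z in [(-.121,-.016,.028),(-.031,.02,.032),(-.031,-.02,.032),(.03,.02,.032),(.03,-.02,.032),(.092,-.034,.03),(-.064,.038,.028),(-.064,-.022,.028)]:
    u=proj(m,cf(cl,x,y,z))[0];cv2.circle(im,tuple(int(round(a*1)) for a in u),1,(0,0,255),-1)
cv2.imwrite('pics/w11o.png',cv2.resize(im[140:390,240:400],None,fx=3,fy=3,interpolation=cv2.INTER_CUBIC)[:600])
go(cf(cl,-.064,.008,.008),105.2)
```

```text
t 12.55 tcp [ 0.4707 -0.1231  0.1697] ang 105.2 -> d [  7.8  -5.1 161.7] yaw -0.0 F [0.9 1.  0.1] w 0.965
```

View pics/w11o.png

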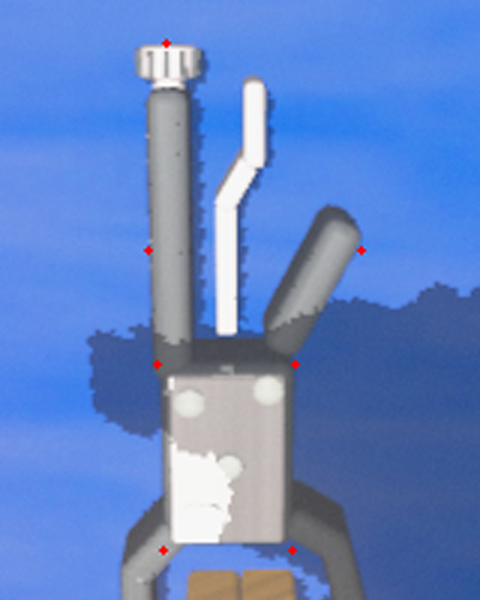

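jog_arm --deltas '[[[4, -3, 40], 0], [[8, -5, 80], 0], [[8, -5, 115], 0], [[8, -5, 130], 0], [[8, -5, 140], 0]]' --grip 0

```text
t: 13.18
position: [0.4636, -0.1171, 0.0288]
ee_rot: [-1.909, -2.495, 0.001]
wrist_force: [0.6, -0.3, 0.3]
gripper_width: 1.0
```

Run:
```python
from h import *
cl=[.5277,-.1078,np.radians(15.2)]
im=optics.camera('wrist');cv2.imwrite('pics/wrist12.png',im[:,:,::-1])
go(cf(cl,-.064,.008,.008),105.2)
```

```text
t 13.22 tcp [ 0.4632 -0.117   0.0284] ang 105.2 -> d [-0.1  0.7 20.4] yaw -0.0 F [ 0.8 -0.1 -1.2] w 1.003
```

View pics/wrist12.png

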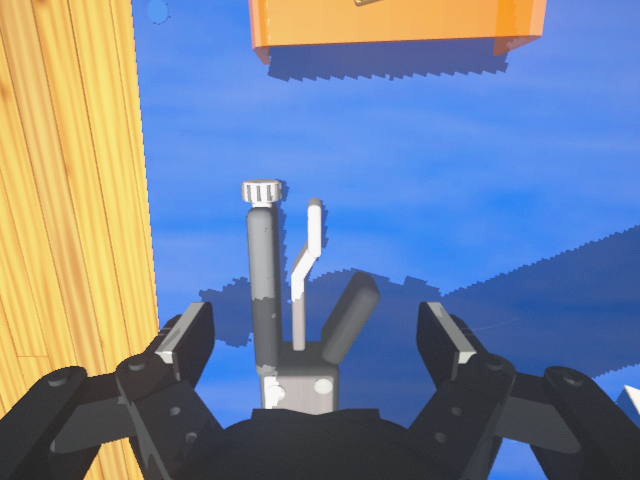

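Fingers straddle both handles with clearance. Descend and pre-close.

jog_arm --deltas '[[[0, 0, 10], 0], [[0, 0, 20], 0], [[0, 0, 20], 0], [[0, 0, 20], 0], [[0, 0, 20], 0]]' --grip 60 --newtons 40

```text
t: 13.85
position: [0.4635, -0.1171, 0.01]
ee_rot: [1.909, 2.494, 0.001]
wrist_force: [-0.9, -0.0, -0.1]
gripper_width: 0.765
```

jog_arm --deltas '[[[-3, 0, 0], 0], [[-6, 0, 0], 0], [[-9, 0, 0], 0], [[-10, 0, 0], 0], [[-10, 0, 0], 0]]' --grip 255

```text
t: 14.48
position: [0.4659, -0.1257, 0.0115]
ee_rot: [-1.907, -2.494, -0.003]
wrist_force: [-6.7, 3.9, 22.2]
gripper_width: 0.444
```

Run:
```python
from h import *
cl=[.5277,-.1078,np.radians(15.2)]
im=optics.camera('wrist');cv2.imwrite('pics/wrist13.png',im[:,:,::-1])
go(cf(cl,-.064,.008,.008),105.2)
for n in ['top','side']:
    im=optics.camera(n)
    if n=='top': im=cv2.resize(im[130:280,320:470],None,fx=4,fy=4,interpolation=cv2.INTER_CUBIC)
    if n=='side': im=cv2.resize(im[200:350,200:440],None,fx=3,fy=3,interpolation=cv2.INTER_CUBIC)
    cv2.imwrite(f'pics/{n}13.png',im[:,:,::-1])
```

```text
t 14.53 tcp [ 0.4659 -0.1257  0.0115] ang 105.2 -> d [9.1 0.4 3.5] yaw -0.0 F [-5.8  3.5 23. ] w 0.445
```

View pics/wrist13.png

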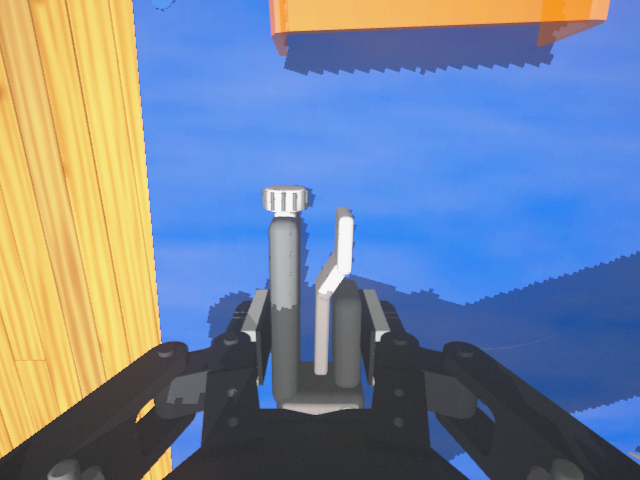

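View pics/top13.png

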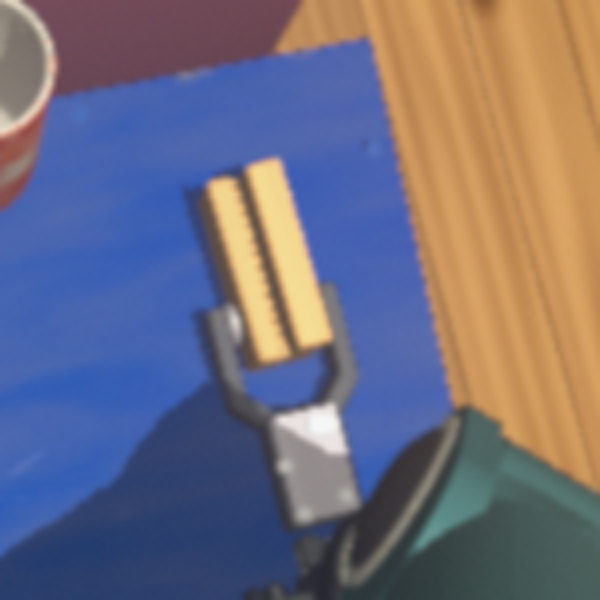

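jog_arm --deltas '[[[0, 0, -2], 0], [[0, 0, -2], 0], [[0, 0, -2], 0], [[0, 0, -2], 0], [[0, 0, -2], 0]]' --newtons 60

```text
t: 15.25
position: [0.4659, -0.1262, 0.0118]
ee_rot: [-1.908, -2.495, -0.001]
wrist_force: [-1.2, 4.0, 5.5]
gripper_width: 0.43
```

jog_arm --deltas '[[[0, 0, 0], 0], [[0, 0, 0], 0], [[0, 0, 0], 0], [[0, 0, -4], 0], [[0, 0, -12], 0]]' --grip 50

```text
t: 15.88
position: [0.4657, -0.1268, 0.0239]
ee_rot: [-1.909, -2.495, 0.0]
wrist_force: [0.3, -0.5, 0.2]
gripper_width: 0.804
```

jog_arm --deltas '[[[0, 0, -40], 0], [[0, 0, -90], 0], [[0, 0, -140], 0], [[0, 0, -160], 0], [[0, 0, -160], 0]]'

```text
t: 16.5
position: [0.4669, -0.1268, 0.1856]
ee_rot: [1.907, 2.492, 0.005]
wrist_force: [0.4, 0.3, -0.7]
gripper_width: 0.8
```

Run:
```python
from h import *
m=optics.camera_model('wrist');np.savez('w14.npz',K=m['K'],T=m['T'])
im=optics.camera('wrist');cv2.imwrite('pics/wrist14.png',im[:,:,::-1])
for n in ['top','side']:
    im=optics.camera(n)
    cv2.imwrite(f'pics/{n}14.png',im[:,:,::-1])
```

```text
(no output)
```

View pics/wrist14.png

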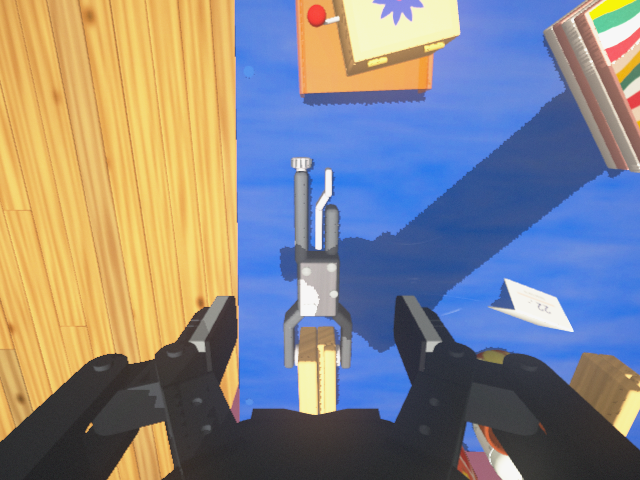

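View pics/top14.png

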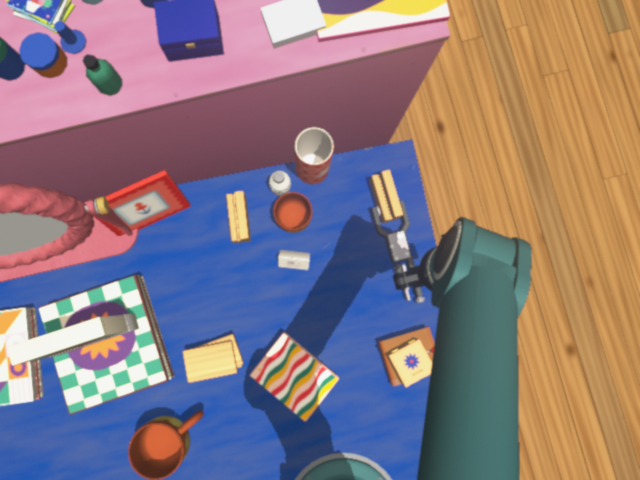

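View pics/side14.png

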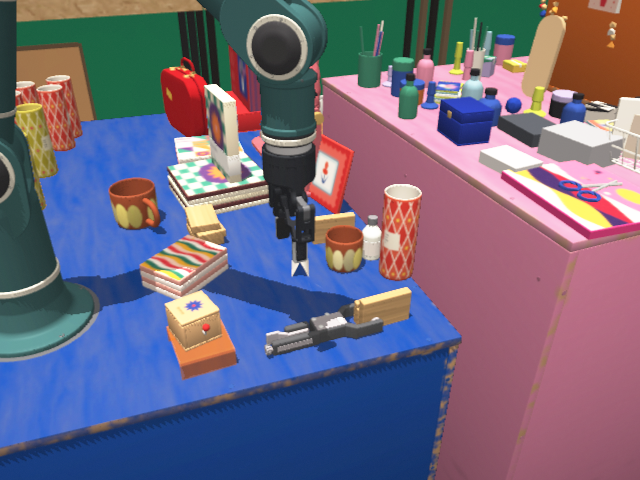

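Run:
```python
import cv2
im=cv2.imread('pics/wrist14.png')
cv2.imwrite('pics/c14.png',cv2.resize(im[150:420,260:380],None,fx=2.2*2,fy=2.2*2,interpolation=cv2.INTER_CUBIC)[440:1030])
im=cv2.imread('pics/top14.png')
cv2.imwrite('pics/c14t.png',cv2.resize(im[160:260,350:450],None,fx=6,fy=6,interpolation=cv2.INTER_CUBIC))
```

```text
(no output)
```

View pics/c14.png

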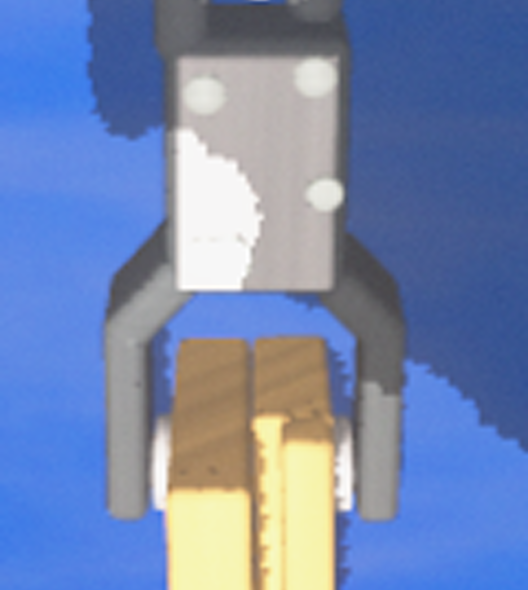

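View pics/c14t.png

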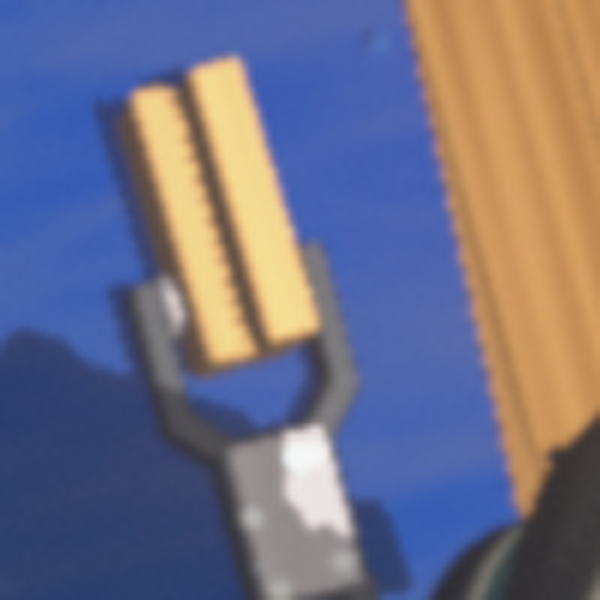

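Run:
```python
import io,contextlib
with contextlib.redirect_stdout(io.StringIO()):
    exec(open('m1.py').read())
f=fit(S,c([(242,57),(318,333),(130,92),(200,372)],6,(350,160)),[.6,-.08,.26])
p=[(.0275,.0175,.032),(.0275,-.0175,.032),(-.0275,-.0175,.032),(-.0275,.0175,.032)]
k=fit(p,c([(225,450),(325,425),(365,582),(268,602)],6,(350,160)),[.5,-.1,.26])
M=np.array(cf(k,.08,0,0))[:2]-f[:2]
cc,ss=np.cos(f[2]),np.sin(f[2]);print('mouth in stand',M@[cc,ss],M@[-ss,cc],'moved',f[:2]-fr[:2])
c8=dict(np.load('w14.npz'))
print('cam near end', [pt(c8,260+u/4.4,150+(440+v)/4.4,z).round(3) for u,v,z in [(210,338,.0),(127,518,.027),(380,520,.027)]])
```

```text
[ 0.62600788 -0.07930687  0.25431221] [0.2 0.1 0.4 0.4 0.1 0.2 0.5 0.7]
[ 0.52747352 -0.10707258  0.25116894] [0.  0.4 0.  0.3 0.3 0.1 0.3 0.7]
mouth in stand -0.022350834846599187 -0.0023348770661887073 moved [ 0.00316903 -0.00318462]
cam near end [array([ 0.588, -0.102,  0.   ]), array([ 0.623, -0.112,  0.027]), array([ 0.608, -0.055,  0.027])]
```

Run:
```python
from h import *
print(env.hand_in()); print(env.observe()['t'])
```

```text
the job is handed in; nothing more can be done
None
the job is handed in; nothing more can be done
```

I pinched the release lever, took the sprung-open clamp off the first stand, laid it flat round the fresh stand and squeezed its handles until they locked. The job was handed in at about 17 s of the 58 s allowed.

**Last checks, from the camera images:**
- **Clamp:** the moving handle stayed shut after I let go, and both pads bear on the fresh stand.
- **Mid-pad point:** it sits about -22 mm lengthwise and -2 mm sideways in the stand's frame, inside the ±45 mm and ±12 mm limits.
- **Stands:** both are upright. The fresh stand shifted about 4 mm. I did not re-measure the first stand after taking the clamp off; it looks about where it was.
- **Other things:** the cup, tumbler and glue bottle look unmoved, and the gripper is clear of everything.

**What did not go exactly as planned:**
- The clamp hung tilted, jaws up, while I carried it. It levelled on the table as I lowered it, with up to 32 N at the wrist.
- I had no direct reading of the jaw's pressing force or the exact handle angle. I judge the lock from the shut handles and the pads in contact, not from a measurement.

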